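# Close and bolt the fan case

### The job

The folded fan is back in its plywood case. Using only the fingertips, swing the open lid down gently, without slamming it, until it lies fully shut; then push the bolt on the front of the case across by its knob, through the keeper on the lid, as far as it goes. Do not pinch or grip anything, leave the fan lying in its bed and the things on the table where they stand, and draw the hand clear.

Things in the scene. Friction and masses are not known exactly. Their poses are not given: they have to be found in the camera images.
- case: Open plywood base fixed to the table, 140 mm deep (x), 300 wide (y), 60 high, walls 9. Origin: centre of its underside, on the table. x runs from the front (bolt side, nearest the robot) to the back (hinges), y to the robot's left, z up. White foam bed inside, top at 45 mm, with a recess 36 x 244 mm, floor at 22 mm, for the fan.
- lid_hinge (a point): Middle of the lid's hinge axis, at x = +70 mm, z = 60 mm in the case's frame; the axis runs along the case's y. Fixed to the case, with the case's axes.
- lid (a joint): Opening angle of the lid, rad: 0 = shut, 1.57 = upright, 1.9 = fully back (away from the robot). Friction hinges (about 0.45 N m) hold it wherever it is left; it does not fall shut. A push of 2 to 6 N at 110 mm from the hinge moves it; when shut it rests on a firm stop. Coming down the last 0.25 rad faster than 3.5 rad/s (0.5 m/s at its edge) is slamming.
- lid_edge (a point): On the lid, a flat plywood board 140 x 300 x 12 mm, 0.3 kg: middle of its free long edge, on the outer face (on top when shut, then 72 mm above the table; facing away from the robot when upright). 140 mm from the hinge axis along the board and 12 mm above its underside, which lies on the axis. x: along the board to the hinge, y: along the width, z: out of the outer face.
- keeper (a point): Centre of the steel keeper loop fixed to the lid's free edge, 47 mm to the +y side of its middle; with the lid shut it hangs in front of the base, 40 mm above the table, reaching 17 mm out from the front face, and the bolt passes through it along y.
- bolt (a joint): Travel of the steel slide bolt on the front of the case, m: 0 = drawn back, 0.035 = fully across through the keeper, at a firm end stop. It slides to the case's +y; friction about 2 N; it stays where it is left.
- bolt_knob (a point): Centre of the bolt's round knob, 15 mm across, 28 mm out from the front face (it spans 21 to 35 mm), 40 mm above the table; with the bolt at 0 it is 30 mm to the -y side of the case's middle. Case's axes. Push it from its -y side to +y. The bolt's guides stand only 13 mm out from the face, 30 mm to the -y and 50 mm to the +y side of the drawn-back knob.
- fan: Folded wooden fan, 232 x 30 x 22 mm, lying along the case's y in the foam recess; its top is 1 mm below the foam's top. Origin at the centre of its underside. To be left there.
- spare_fan: Another folded fan, 232 x 30 x 22 mm, lying on the table beside the case. Origin at the centre of its underside. To be left alone.
- jar: White plastic jar with black cap, 52 mm across, 75 mm high, standing beside the case. Origin at the centre of its underside. To be left alone.
- loupe: Black magnifying loupe, 38 mm across, 40 mm high, standing beside the case. Origin at the centre of its underside. To be left alone.

How it is judged:
By the outcome, as a careful person would: the job done as asked, in the order asked, and still so for the second after the job is handed in, with the robot touching nothing.
It also fails if it takes over 51 s, if anything falls off the work surface, if the arm or the gripper's body presses on something with over 40 N, if the wrist force passes 120 N, or if a joint passes its speed limit or range.

### The arm

A 6-joint arm with a two-finger parallel gripper is mounted at the origin on the work surface. World frame = base frame: x ahead of the robot, y to its left, z up, the work surface at z = 0. Lengths are in m, angles in rad, forces in N, time in s.
With the tool pointing down it reaches from about 0.35 to 0.775 m from the base axis. Payload 7.3 kg.
Tool frame: the origin (TCP) lies at the very end of the fingers, on their centre line; the grasp point (between the pads) lies 19 mm behind it; z points along the fingers, y is the line along which they close (so a half turn about z gives the same grasp; the last joint's range is limited). The gripper opens to 92 mm and grips with 3 to 60 N. Pads are 19 mm wide; open, the fingers measure 130 mm over their backs; the gripper's body (75 mm by 190 mm) begins 47 mm behind the grasp point.
Start: joints at [-1.478, 0.342, 1.524, -0, 1.275, -0.146], TCP at [0.124, -0.51, 0.227] pointing down, gripper open.
Joint ranges: [-2.53, 2.53], [-0.77, 2.02], [0.04, 2.7], [-1, 4.14], [0.28, 2.66], [-3.11, 3.11]. Speed limits (rad/s): [2.57, 2.57, 3.14, 3.14, 3.14, 3.14].

### API

Orientations are given as a unit quaternion [x, y, z, w].
In Python, from plant import * gives the robot as it stands. The module is installed in compiled form; this text tells all that it offers. Calls block until the motion is done:
- move_pose(position, orientation): joint-space move of the TCP to a pose.
- move_straight(position, rate=0.15, frame=None, contact_N=None): straight line of the TCP; frame=None keeps the orientation; rate is the mean speed in m/s. With contact_N (N) it stops when the force on the tool has changed by that much, and returns True; else False.
- movej(angles): joint-space move.
- set_gripper(opening, newtons=None): opening from 0.0 (shut) to 1.0 (fully open); newtons is the grip in N (None keeps the last); returns when the fingers have stopped.
- dwell(seconds).
- solve_ik(position, orientation): joint angles nearest the present ones, or None.
- sense(): the state.
- grab_frame(name): name is "scene" or "top" or "wrist"; returns (picture, depth): 420x560x3 uint8, red, green, blue; 420x560 float32, m along the optical axis (not along the pixel's ray), 0 where there is no reading.
- camera_params(name): a dict with "mtx" (3x3 intrinsics, pixels), "pose" (4x4, takes a point from camera to world coordinates). Camera axes: x right, y up, looking along -z (the intrinsics and any distortion apply to the point x, -y, -z); pixel columns grow to the right and rows downward; lengths in m; the calibration is good to about 2 mm. A picture is of the moment at which its call begins: read the wrist's pose just before it. camera_params takes no time and is no camera call; for the wrist camera it gives the pose at the moment of the call.
A pose or a line that the arm cannot do raises MotionError and nothing moves.
- sign_off(): hands the job in; it is judged then, once.
The state is a dict: "time": time; "joints": joint angles; "qd": joint speeds; "joint_torque": joint torques, N m; "ee_pos": TCP position; "eef_rot": TCP orientation; "ft_force": force on the tool from outside, world axes, zero at the start; "ft_torque": the same for the moment, N m; "width": opening from 0.0 (shut) to 1.0 (fully open); "grasp_force": force on a finger pad.
Only numpy, scipy, OpenCV 4.12 (cv2) and the standard library are available. Lean on these libraries where they do the work, as an engineer would, in place of code of your own. Each camera call takes 0.05 s, during which the arm holds its last target. There are 200 camera calls.

## Working session

There is one attempt and no reset: what is moved stays moved. The work goes in short steps, each a Python script; the robot and the scene stay as the last script left them, time stands still between calls to the robot, and variables do not carry over. Pictures are saved under pics/ and viewed, at most 10 in all, crops included, and the job is handed in when it is done.

```bash
mkdir -p pics; python3 - <<'E'
from plant import *
import cv2,numpy as np
for n in ["scene","top"]:
    p,d=grab_frame(n); cv2.imwrite(f"pics/{n}0.png",p[:,:,::-1]); np.savez(f"pics/{n}0.npz",p=p,d=d,**camera_params(n))
    print(n,camera_params(n))
s=sense();print(s["time"],s["ee_pos"],s["eef_rot"],s["ft_force"])
E
```

```text
scene {'mtx': array([[439.57036554,   0.        , 274.1279234 ],
       [  0.        , 439.57036554, 208.91561113],
       [  0.        ,   0.        ,   1.        ]]), 'pose': array([[ 0.44034469, -0.73537291,  0.51509537,  0.97701484],
       [ 0.8977568 ,  0.36790418, -0.24223799, -0.1674357 ],
       [-0.01137049,  0.56909859,  0.82219068,  0.77580239],
       [ 0.        ,  0.        ,  0.        ,  1.        ]])}
top {'mtx': array([[444.18632876,   0.        , 277.37378033],
       [  0.        , 444.18632876, 207.06892519],
       [  0.        ,   0.        ,   1.        ]]), 'pose': array([[-2.46506231e-02,  9.96082031e-01, -8.49289916e-02,
         4.67987789e-01],
       [-9.99693951e-01, -2.47387007e-02,  1.53491620e-05,
         3.72160727e-02],
       [-2.08574388e-03,  8.49033776e-02,  9.96387006e-01,
         9.94572499e-01],
       [ 0.00000000e+00,  0.00000000e+00,  0.00000000e+00,
         1.00000000e+00]])}
0.1 [ 0.12415661 -0.50973017  0.22611931] [ 9.92879175e-01  1.19123762e-01  6.83308845e-06 -6.87825916e-04] [ 0.62762234 -0.58601744 -0.17228825]
```

View pics/scene0.png

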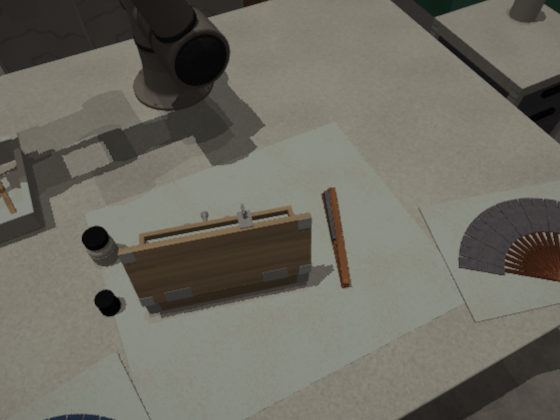

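View pics/top0.png

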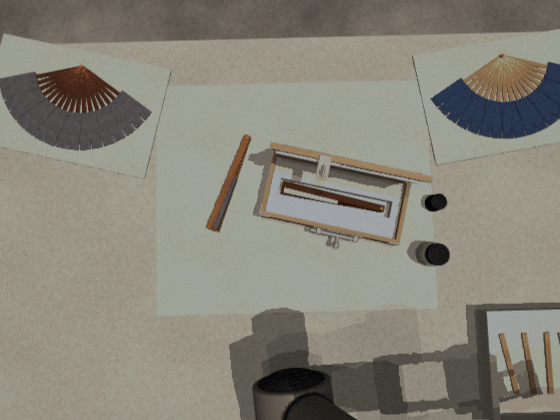

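The top view shows the case around (335,200), with its lid near upright at the back, (270,148)–(430,180). The front has the knob at about (334,242) and a bolt assembly at 305–357. The spare fan is at (228,183), the jar at (434,254) and the loupe at (435,202). I'll enlarge the case.

```bash
cat > h.py <<'E'
import numpy as np,cv2
def cloud(z):
    d=z["d"].astype(float);K=z["mtx"];v,u=np.mgrid[:d.shape[0],:d.shape[1]]
    P=np.stack([(u-K[0,2])/K[0,0]*d,-(v-K[1,2])/K[1,1]*d,-d],-1)
    W=P@z["pose"][:3,:3].T+z["pose"][:3,3]; W[d==0]=np.nan
    return W
def pix(z,P):
    P=np.atleast_2d(P);c=(P-z["pose"][:3,3])@z["pose"][:3,:3];K=z["mtx"]
    return np.c_[K[0,0]*c[:,0]/-c[:,2]+K[0,2],-K[1,1]*c[:,1]/-c[:,2]*-1*-1+K[1,2]]
E
python3 - <<'E'
from h import *
z=np.load("pics/top0.npz");W=cloud(z)
im=cv2.convertScaleAbs(z["p"][:,:,::-1],alpha=1.6)
c=cv2.resize(im[130:275,250:450],None,fx=4,fy=4,interpolation=cv2.INTER_CUBIC);cv2.imwrite("pics/topc.png",c)
s=np.load("pics/scene0.npz");Ws=cloud(s)
im=cv2.convertScaleAbs(s["p"][:,:,::-1],alpha=1.6)
cv2.imwrite("pics/scenec.png",cv2.resize(im[185:325,80:360],None,fx=2.85,fy=2.85,interpolation=cv2.INTER_CUBIC))
# base rim points
for nm,w in (("top",W),("sc",Ws)):
    A=w.reshape(-1,3);A=A[np.isfinite(A[:,0])]
    print(nm,"table z",np.median(A[(abs(A[:,2])<.02)][:,2]))
    m=(A[:,0]>.3)&(A[:,0]<.7)&(A[:,1]>-.25)&(A[:,1]<.15)
    r=A[m&(abs(A[:,2]-.06)<.006)]
    print(len(r),cv2.minAreaRect(r[:,:2].astype(np.float32)))
    # lid points: high
    l=A[m&(A[:,2]>.09)&(A[:,2]<.25)];print(len(l),l[:,2].max())
    c=l.mean(0);U,S,Vt=np.linalg.svd(l-c,full_matrices=False);print(c,S/np.sqrt(len(l)),Vt)
print(pix(z,W[200,335]),pix(s,Ws[250,220]))
E
```

```text
top table z 0.0009429046249984085
1462 ((0.564425528049469, -0.08645722270011902), (0.30338066816329956, 0.14050884544849396), 76.18256378173828)
1849 0.21423831197843457
[ 0.61108408 -0.09384139  0.19329826] [0.08282457 0.01313867 0.00752012] [[-2.24707859e-01 -9.74416538e-01 -4.33456015e-03]
 [ 2.18803984e-02 -5.98487204e-04 -9.99760416e-01]
 [-9.74180490e-01  2.24748865e-01 -2.14551069e-02]]
sc table z 0.0007455680873607595
1051 ((0.5717130303382874, -0.08489696681499481), (0.30230626463890076, 0.15562079846858978), 76.35677337646484)
9592 0.21263494724951637
[ 0.62686389 -0.10119998  0.15464311] [0.0859748  0.03514645 0.00403343] [[ 0.23148563  0.97281106  0.00728273]
 [-0.22785514  0.04693849  0.97256301]
 [ 0.94577822 -0.22679377  0.23252558]]
[[335. 200.]] [[220. 250.]]
```

View pics/topc.png

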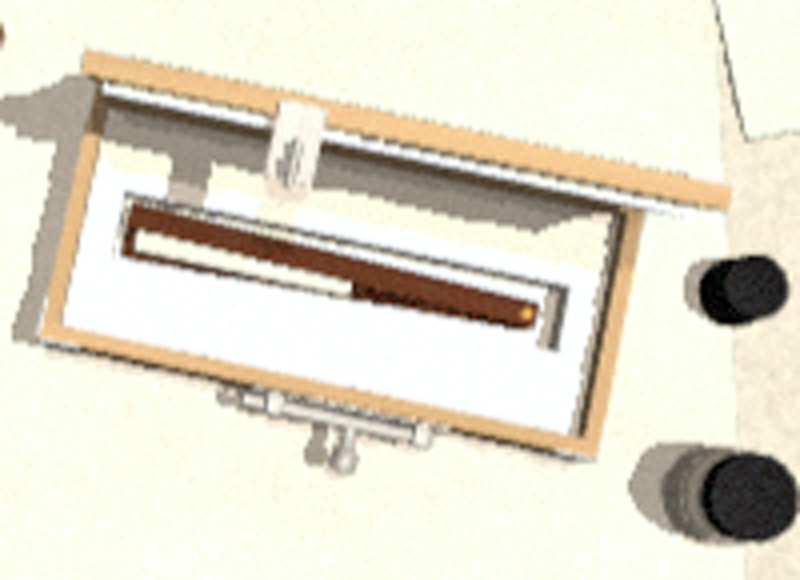

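View pics/scenec.png

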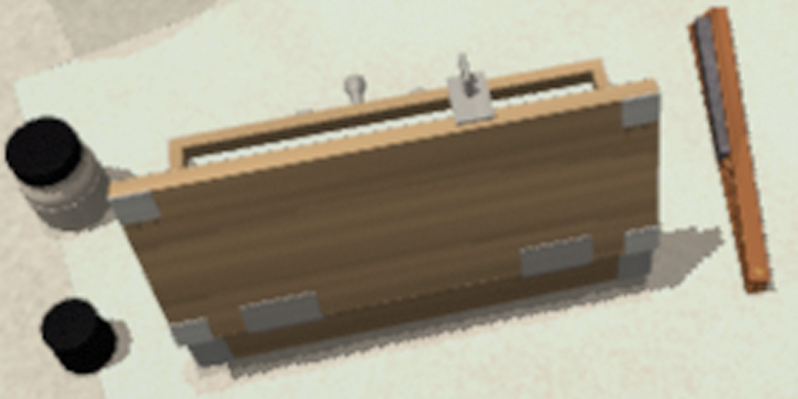

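The crop shows the rim's front corners at (42,337) and (593,458), which is full-image (260.5,214.3) and (398.3,244.5). The knob centre is about (345,457). In the scene crop the knob is at (355,85), the lid leans slightly forward (about 1.34 rad), and the keeper is at (468,95). Next I'll compute the case pose.

```bash
python3 - <<'E'
from h import *
t=np.load("pics/top0.npz");s=np.load("pics/scene0.npz")
def ray(z,u,v):
    K=z["mtx"];d=z["pose"][:3,:3]@np.array([(u-K[0,2])/K[0,0],-(v-K[1,2])/K[1,1],-1]);return z["pose"][:3,3],d
def atz(z,u,v,h): c,d=ray(z,u,v);return c+d*(h-c[2])/d[2]
def tri(a,b):
    (c1,d1),(c2,d2)=ray(t,*a),ray(s,*b)
    k=np.linalg.lstsq(np.c_[d1,-d2],c2-c1,rcond=None)[0];p,q=c1+k[0]*d1,c2+k[1]*d2;return (p+q)/2,np.linalg.norm(p-q)
T=lambda u,v:(250+(u+.5)/4-.5,130+(v+.5)/4-.5); S=lambda u,v:(80+(u+.5)/2.85-.5,185+(v+.5)/2.85-.5)
fl,fr=atz(t,*T(42,335),.06),atz(t,*T(594,457),.06);v=fl-fr
yaw=np.arctan2(-v[0],v[1]);ex=np.array([np.cos(yaw),np.sin(yaw),0]);ey=np.array([-np.sin(yaw),np.cos(yaw),0])
print("corners",fl,fr,np.linalg.norm(v),yaw,"centre",(fl+fr)/2+.07*ex)
k,g=tri(T(345,458),S(355,86));print("knob",k,g,"centre from knob",k+.098*ex+.03*ey)
print("lid corner tri: L",tri(T(84,52),S(660,86)),"R",tri(T(730,186),S(110,184)))
A=cloud(s)[185:325,80:360].reshape(-1,3)
for nm,z in (("top",t),("sc",s)):
    A=cloud(z).reshape(-1,3);A=A[np.isfinite(A[:,0])];m=(A[:,0]>.3)&(A[:,0]<.75)&(A[:,1]>-.26)&(A[:,1]<.12)
    r=A[m&(abs(A[:,2]-.045)<.004)];c=r[:,:2];print(nm,"foam",cv2.minAreaRect(c.astype(np.float32)))
print("jar",atz(t,*T(750,497),.075),"loupe",atz(t,*T(755,287),.04))
E
```

```text
corners [0.53520592 0.07390176 0.06      ] [ 0.46397637 -0.2138649   0.06      ] 0.29645117078242406 -0.24264825826079248 centre [ 0.5675405  -0.08680076  0.06      ]
knob [ 0.46700794 -0.08471187  0.04221961] 0.0022077535298734028 centre from knob [ 0.56934526 -0.07913758  0.04221961]
lid corner tri: L (array([0.65354454, 0.04760087, 0.20225092]), np.float64(0.0023362975049504376)) R (array([ 0.58360281, -0.23953519,  0.20908147]), np.float64(0.0012301204024507489))
top foam ((0.544558048248291, -0.08375521004199982), (0.2933454215526581, 0.16641774773597717), 76.19998931884766)
sc foam ((0.5518481731414795, -0.08060409128665924), (0.281943142414093, 0.1754988133907318), 76.11920928955078)
jar [ 0.44157413 -0.28903821  0.075     ] loupe [ 0.55305374 -0.31036417  0.04      ]
```

The knob measures about 8 mm further to +y than its drawn-back position, so the bolt may already stand partly across and block the keeper. I'll check it closely with the wrist camera before touching the lid.

```bash
cat >> h.py <<'E'
from scipy.spatial.transform import Rotation as Ro
C=np.array([.5668,-.0855,0]);YAW=-.238
ex=np.array([np.cos(YAW),np.sin(YAW),0]);ey=np.array([-np.sin(YAW),np.cos(YAW),0])
def w(x,y,z): return C+x*ex+y*ey+np.array([0,0,z])
def ori(s): # tool down, tool y = s*case y
    y=s*ey;zt=np.array([0,0,-1.]);return Ro.from_matrix(np.c_[np.cross(y,zt),y,zt]).as_quat()
E
python3 - <<'E'
from plant import *
from h import *
for s in (1,-1):
    for p in (w(-.12,0,.3),w(.085,0,.3),w(.085,0,.16),w(-.1,-.08,.03)): 
        q=solve_ik(p,ori(s));print(s,None if q is None else np.round(q,2))
set_gripper(0.0,5)
p=np.array(sense()["ee_pos"]);move_straight(p+[0,0,.08],rate=.25)
s=min((1,-1),key=lambda s:abs(solve_ik(w(-.12,0,.3),ori(s))[5]))
move_pose(w(-.14,.0,.3),ori(s));dwell(.2)
c=camera_params("wrist");im,d=grab_frame("wrist");np.savez("pics/w1.npz",p=im,d=d,**c)
cv2.imwrite("pics/w1.png",cv2.convertScaleAbs(im[:,:,::-1],alpha=1.5))
print(s,sense()["time"],sense()["ee_pos"],c)
E
```

```text
1 [-0.3   0.16  1.57 -0.    1.42 -1.63]
1 [-0.28  0.57  0.96 -0.    1.61 -1.61]
1 [-0.28  0.64  1.22 -0.    1.29 -1.61]
1 [-0.46  0.52  1.9  -0.    0.72 -1.8 ]
-1 [-0.3   0.16  1.57 -0.    1.42  1.51]
-1 [-0.28  0.57  0.96 -0.    1.61  1.53]
-1 [-0.28  0.64  1.22 -0.    1.29  1.53]
-1 [-0.46  0.52  1.9  -0.    0.72  1.35]
-1 4.2333 [ 0.43075619 -0.05293472  0.29994796] {'mtx': array([[293.10173079,   0.        , 277.0971634 ],
       [  0.        , 293.10173079, 206.2789708 ],
       [  0.        ,   0.        ,   1.        ]]), 'pose': array([[-0.23669443,  0.92801851,  0.28767586,  0.50913144],
       [-0.97158357, -0.2257596 , -0.07111938, -0.07164125],
       [-0.00105452, -0.2963347 ,  0.95508357,  0.45894091],
       [ 0.        ,  0.        ,  0.        ,  1.        ]])}
```

View pics/w1.png

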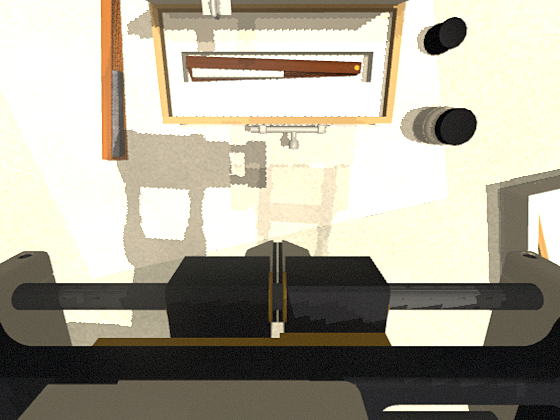

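The wrist view shows the case front at row 120, the bolt at (247–325,127), the knob at (292,142), and the hand lined up with the case. I'll enlarge that area.

```bash
python3 - <<'E'
from h import *
z=np.load("pics/w1.npz");im=cv2.convertScaleAbs(z["p"][:,:,::-1],alpha=1.1)
cv2.imwrite("pics/w1c.png",cv2.resize(im[100:160,225:345],None,fx=6.5,fy=6.5,interpolation=cv2.INTER_CUBIC))
def g(x,y,zz): print((x,y,zz),np.round(pix(z,w(x,y,zz))[0],1))
for a in [(-.07,.15,.06),(-.07,-.15,.06),(-.098,-.03,.04),(-.076,-.06,.04),(-.076,.02,.04),(-.076,.047,.04)]:g(*a)
E
```

```text
(-0.07, 0.15, 0.06) [162.9 124. ]
(-0.07, -0.15, 0.06) [391.8 123.8]
(-0.098, -0.03, 0.04) [298.7 144.2]
(-0.076, -0.06, 0.04) [320.8 127.9]
(-0.076, 0.02, 0.04) [262.9 128. ]
(-0.076, 0.047, 0.04) [243.3 128. ]
```

View pics/w1c.png

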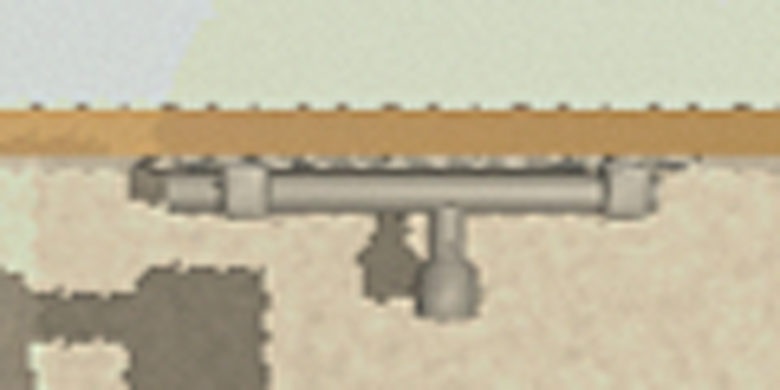

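The guides sit exactly where predicted (263 and 322), but the knob is at 293.8 rather than 298.7. So the bolt stands about 7 mm across, with its tip at y≈37 mm, under the keeper. I'll draw it back with the fingertips first, with the wrist camera turned away from the lid.

```bash
python3 - <<'E'
from plant import *
from h import *
t=np.load("pics/top0.npz");A=cloud(t).reshape(-1,3);A=A[np.isfinite(A[:,0])]-C
x,y=A@ex,A@ey;m=(x>-.03)&(x<.03)&(abs(y)<.2)&(A[:,2]>.16)&(A[:,2]<.24)
print("keeper y range",np.percentile(y[m],[2,50,98]),"x",np.percentile(x[m],[2,98]),m.sum())
lc=lambda p:np.round([(np.array(p)-C)@ex,(np.array(p)-C)@ey,p[2]],4)
q=ori(1)
move_pose(w(-.13,.025,.2),q);move_straight(w(-.102,.022,.09),rate=.2);move_straight(w(-.102,.022,.031),rate=.08)
dwell(.2);f0=np.array(sense()["ft_force"])
print(lc(sense()["ee_pos"]))
r=move_straight(w(-.102,-.022,.031),rate=.03,contact_N=8)
s=sense();print(r,lc(s["ee_pos"]),np.array(s["ft_force"])-f0,s["time"])
move_straight(w(-.102,lc(s["ee_pos"])[1]+.015,.031),rate=.08)
move_straight(w(-.15,.02,.2),rate=.2)
c=camera_params("wrist");im,d=grab_frame("wrist");np.savez("pics/w2.npz",p=im,d=d,**c)
im,d=grab_frame("top");np.savez("pics/t2.npz",p=im,d=d,**camera_params("top"))
cv2.imwrite("pics/t2.png",cv2.resize(cv2.convertScaleAbs(im[130:275,250:450,::-1],alpha=1.3),None,fx=4,fy=4,interpolation=cv2.INTER_CUBIC))
print(sense()["time"],sense()["joints"])
E
```

```text
keeper y range [0.03535344 0.04690403 0.05648534] x [0.01175165 0.02964537] 109
[-0.1017  0.022   0.0314]
True [-0.102  -0.008   0.0309] [1.15169892 5.30418579 1.11942927] 9.625
11.1 [-2.53116503e-01  1.91535018e-01  1.81643053e+00  1.25917363e-03
  1.13720359e+00 -1.58558948e+00]
```

View pics/t2.png

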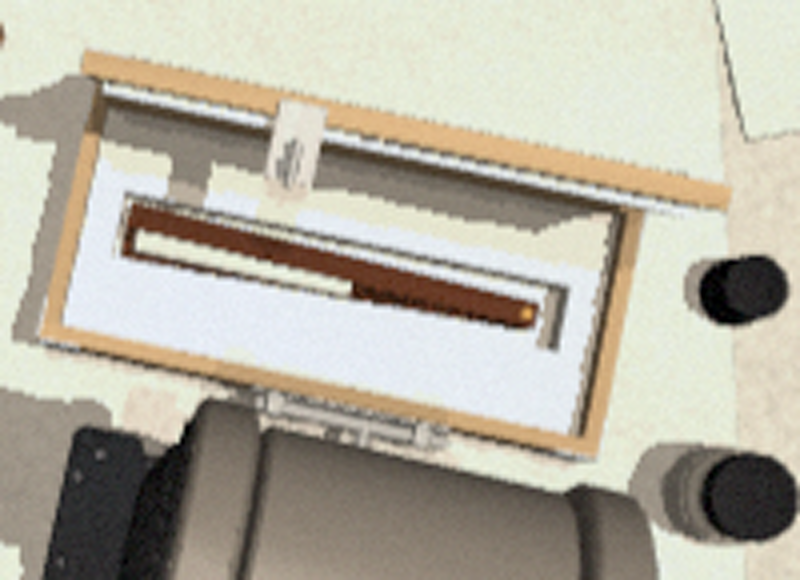

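The bolt has moved back: its tip is at the +y guide (262,400) and the stem has moved to (362,437). The fan, lid, jar and loupe haven't moved. Now I'll close the lid.

```bash
python3 - <<'E'
from plant import *
from h import *
lc=lambda p:np.round([(np.array(p)-C)@ex,(np.array(p)-C)@ey,p[2]],4)
q=ori(-1);r=.112
def tcp(th): return w(.07-r*np.cos(th)+.012*np.sin(th)+.0095,0,.06+r*np.sin(th)+.012*np.cos(th))
move_pose(w(-.14,0,.32),q);move_straight(w(.1,0,.32),rate=.25)
p0=tcp(1.336);z0=p0[2]
move_straight(w(.1,0,z0),rate=.15);dwell(.15);f0=np.array(sense()["ft_force"])
print("t",sense()["time"],"expected contact",lc(p0))
hit=move_straight(w(.052,0,z0),rate=.04,contact_N=2)
print("contact",hit,lc(sense()["ee_pos"]))
x=lc(sense()["ee_pos"])[0]
ths=np.linspace(1.3,.05,9)
ths=[t for t in ths if lc(tcp(t))[0]<x]
ok=True
for t in ths:
    h=move_straight(tcp(t),rate=.06,contact_N=15)
    print(round(t,2),h,lc(sense()["ee_pos"]),np.round(np.array(sense()["ft_force"])-f0,1))
    if h: ok=False;break
if ok:
    h=move_straight(tcp(0)-[0,0,.006],rate=.02,contact_N=15)
    s=sense();print(h,lc(s["ee_pos"]),np.round(np.array(s["ft_force"])-f0,1),s["time"])
E
```

```text
t 16.1167 expected contact [ 0.0651 -0.      0.1717]
contact True [0.0701 0.     0.1716]
1.3 False [0.0609 0.     0.1711] [1.8 0.9 0.9]
1.14 False [0.0436 0.     0.1667] [ 0.3  0.8 -0.5]
0.99 False [0.0275 0.     0.16  ] [-0.6  0.2  0.7]
0.83 False [ 0.0125 -0.      0.1507] [-0.2  0.5  0.1]
0.68 False [-0.0008 -0.      0.1392] [0.2 1.  0.6]
0.52 False [-0.0123 -0.      0.1256] [-0.3  0.1 -0.4]
0.36 False [-0.0216  0.      0.1104] [0.5 0.5 0.2]
0.21 False [-0.0282  0.      0.0941] [0.4 0.2 0.1]
0.05 False [-0.0322  0.      0.077 ] [-0.8  0.4 -1.2]
True [-0.0321  0.      0.0722] [-2.3  0.8  6.7] 21.125
```

The lid stopped on its rest with the fingertips at z=72.2 mm, which matches shut. Next comes the bolt.

```bash
python3 - <<'E'
from plant import *
from h import *
lc=lambda p:np.round([(np.array(p)-C)@ex,(np.array(p)-C)@ey,p[2]],4)
p=np.array(sense()["ee_pos"]);move_straight(p+[0,0,.06],rate=.12)
move_straight(w(-.125,-.075,.125),rate=.2);move_straight(w(-.102,-.075,.09),rate=.15);move_straight(w(-.102,-.075,.031),rate=.08)
dwell(.2);f0=np.array(sense()["ft_force"]);print(lc(sense()["ee_pos"]))
h=move_straight(w(-.102,-.006,.031),rate=.03,contact_N=12)
s=sense();print(h,lc(s["ee_pos"]),np.array(s["ft_force"])-f0,s["time"])
move_straight(w(-.102,lc(s["ee_pos"])[1]-.015,.031),rate=.08)
move_straight(w(-.15,-.05,.12),rate=.2);move_straight(w(-.16,-.05,.27),rate=.25);dwell(.2)
c=camera_params("wrist");im,d=grab_frame("wrist");np.savez("pics/w3.npz",p=im,d=d,**c)
cv2.imwrite("pics/w3.png",cv2.resize(cv2.convertScaleAbs(im[:210,140:420,::-1],alpha=1.2),None,fx=2.8,fy=2.8,interpolation=cv2.INTER_CUBIC))
z=np.load("pics/w3.npz")
for a in [(-.098,.005,.04),(-.098,-.03,.04),(-.076,.047,.04)]: print(a,(pix(z,w(*a))[0]-[140,0])*2.8)
for n in ("scene","top"):
    im,d=grab_frame(n);A=cloud(dict(p=im,d=d,**camera_params(n))).reshape(-1,3);A=A[np.isfinite(A[:,0])]-C;x,y=A@ex,A@ey
    for lo,hi in ((-.065,-.03),(.02,.06)):
        m=(x>lo)&(x<hi)&(abs(y)<.14);print(n,lo,m.sum(),np.median(A[m,2]))
print(sense()["time"])
E
```

```text
[-0.1017 -0.075   0.0314]
True [-0.1019 -0.0175  0.0309] [-1.18070973 -5.96029664  1.53975597] 25.7833
(-0.098, 0.005, 0.04) [265.35221372 360.82006015]
(-0.098, -0.03, 0.04) [342.03332963 360.90555778]
(-0.076, 0.047, 0.04) [169.58111627 310.02274617]
scene -0.065 2276 0.07225848554940595
scene 0.02 3100 0.07228478324124582
top -0.065 2260 0.07212279912635033
top 0.02 2522 0.07215024730320807
27.8917
```

View pics/w3.png

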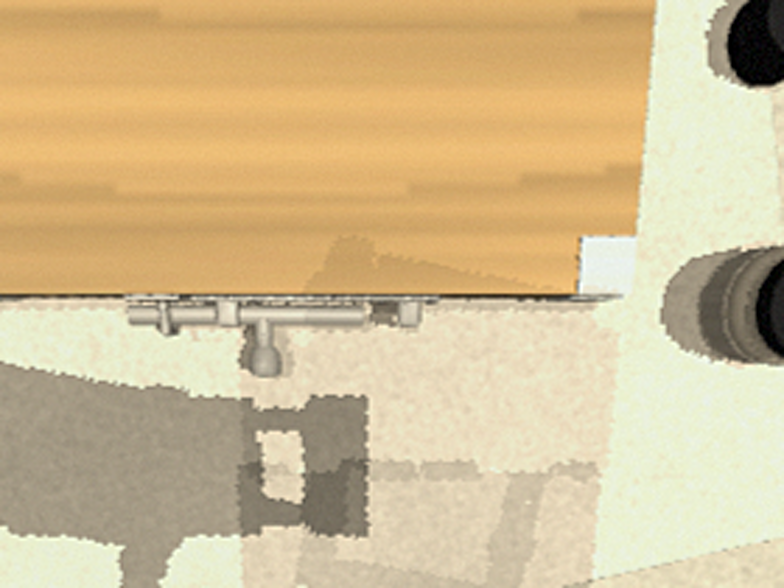

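The knob is at (265,360), exactly the fully-across prediction. The bolt runs through the keeper at (169,312), and the lid lies level at 72 mm. The hand is clear, so I'm handing in.

```bash
python3 -c "
from plant import *
print(sign_off())"
```

```text
the job is handed in; nothing more can be done
None
```

The job is handed in at about 28 s of the 51 s allowed: I first drew the bolt back, since it stood about 7 mm across in the keeper's way, then swung the lid gently shut, pushed the bolt fully across through the keeper, and drew the hand clear; the fan was lying in its bed and the table things standing when last seen.

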